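# Tip the caps into the capper's cap tray

## Task

Tip the pan of bottle caps to 50 degrees, its arm at the second peg of the quadrant, and hold it there for about a second so that all six caps slide into the tray; do not tip it well beyond that. Then bring the pan back level and leave it so, with the bottles and other things on the table left where they stand.

Things in the scene. Friction and masses are not known exactly. Their poses are not given: they have to be found in the camera images.
- stand: fixed stand: base plate 240 x 320 x 6 mm, two uprights (x = +-98 mm, 156 mm high) with the tipping pan between them and the open steel cap tray on its +y side. Origin: on the table, straight below the middle of the pan's pivot axis, which is 140 mm above the table; z up, x along the pivot axis, +y towards the tray.
- set_peg (a point): second peg of the quadrant, a thin arc (radius 100 mm about the pivot) at the stand's x = +100 mm, with two short dark pegs of 10 mm diameter across it: the first straight above the pivot (pan level), this one 50 degrees from it towards +y. Point: middle of the peg.
- pan (a joint): tilt of the pan about its pivot, rad: 0 = level, positive = open lip down towards the tray (bar moves towards +y); 0.873 rad = 50 degrees. The hinge is stiff: the pan stays where it is left. Travel -0.35 to 1.3 rad, with no stop or click at level or at 50 degrees.
- bar (a point): middle of the pan's handle bar: round steel, 12 mm diameter, 172 mm long, parallel to the pivot and 120 mm from it, straight above it (260 mm above the table) when the pan is level. A round upright arm at each end joins it to the pan; the arm at +x is the pointer against the quadrant's pegs. Moving the bar takes about 3 to 5 N.
- pan_floor (a point): centre of the pan's floor, 130 mm above the table when level. Steel pan, 160 x 140 mm outside, walls 4 mm thick and 36 mm high on three sides, open at the lip on +y.
- tray (a point): centre of the inner floor of the cap tray, 6 mm above the table, 110 mm from the stand's origin along +y. Inside 176 mm along x and 212 mm along y; walls 60 mm high, the far one 84 mm.
- cap0: bottle cap, brass coloured, 28 mm diameter, 20 mm high, 12 g; one of six alike, flat on the floor of the pan at the start. Origin: centre of its open-end face (underside at the start), z along its axis.
- cap1: bottle cap, brass coloured, 28 mm diameter, 20 mm high, 12 g; one of six alike, flat on the floor of the pan at the start. Origin: centre of its open-end face (underside at the start), z along its axis.
- cap2: bottle cap, brass coloured, 28 mm diameter, 20 mm high, 12 g; one of six alike, flat on the floor of the pan at the start. Origin: centre of its open-end face (underside at the start), z along its axis.
- cap3: bottle cap, brass coloured, 28 mm diameter, 20 mm high, 12 g; one of six alike, flat on the floor of the pan at the start. Origin: centre of its open-end face (underside at the start), z along its axis.
- cap4: bottle cap, brass coloured, 28 mm diameter, 20 mm high, 12 g; one of six alike, flat on the floor of the pan at the start. Origin: centre of its open-end face (underside at the start), z along its axis.
- cap5: bottle cap, brass coloured, 28 mm diameter, 20 mm high, 12 g; one of six alike, flat on the floor of the pan at the start. Origin: centre of its open-end face (underside at the start), z along its axis.
- bottle0: filled and capped amber glass sauce bottle, 48 mm diameter, 155 mm high, standing loose on the table; bystander. Origin: centre of its underside. Close to the stand.
- bottle1: filled and capped amber glass sauce bottle, 48 mm diameter, 155 mm high, standing loose on the table; bystander. Origin: centre of its underside. Close to the stand.
- bottle2: filled and capped amber glass sauce bottle, 48 mm diameter, 155 mm high, standing loose on the table; bystander. Origin: centre of its underside.
- bottle3: filled and capped amber glass sauce bottle, 48 mm diameter, 155 mm high, standing loose on the table; bystander. Origin: centre of its underside.
- jar: white plastic jar, 70 mm diameter, 90 mm high; bystander. Origin: centre of its underside.
- spanner: steel spanner, 180 mm long, lying on the table; bystander. Origin: under its middle, x along it.
- bowl: steel bowl, 120 mm diameter, 50 mm high, empty; bystander. Origin: centre of its underside.

How it is judged:
On the way:
1. the pan is held tipped at 50 degrees (43 to 57) for 0.7 s (value of joint pan between 0.75 and 0.995 rad), for 0.7 s.
At the end, for the whole second after the job is handed in: the pan is level again within 6 degrees and all six caps lie at rest inside the cap tray, after the pan was held at 50 degrees (within 7) for 0.7 s (value of joint pan between -0.105 and 0.105 rad and x of cap0 in the frame of tray between -0.09 and 0.09 m and y of cap0 in the frame of tray between -0.11 and 0.11 m and z of each of cap0, cap1, cap2, cap3, cap4, cap5 in the frame of tray below 0.07 m and linear speed of each of cap0, cap1, cap2, cap3, cap4, cap5 below 0.05 m/s and x of cap1 in the frame of tray between -0.09 and 0.09 m and y of cap1 in the frame of tray between -0.11 and 0.11 m and x of cap2 in the frame of tray between -0.09 and 0.09 m and y of cap2 in the frame of tray between -0.11 and 0.11 m and x of cap3 in the frame of tray between -0.09 and 0.09 m and y of cap3 in the frame of tray between -0.11 and 0.11 m and x of cap4 in the frame of tray between -0.09 and 0.09 m and y of cap4 in the frame of tray between -0.11 and 0.11 m and x of cap5 in the frame of tray between -0.09 and 0.09 m and y of cap5 in the frame of tray between -0.11 and 0.11 m); the robot touches nothing.
It fails at once if the pan is tipped past 63 degrees (value of joint pan above 1.1 rad).
It fails at once if a bystander (bottle, jar, spanner, bowl) is moved by more than 30 mm or knocked over (distance of any of bottle0, bottle1, bottle2, bottle3, jar, spanner, bowl from where it was at the start of the episode above 0.03 m or angle between any of bottle0, bottle1, bottle2, bottle3, jar, spanner, bowl's own z axis and vertical above 0.5 rad).
It also fails if it takes over 40 s, if anything falls off the work surface, if the arm or the gripper's body presses on something with over 40 N, if the wrist force passes 120 N, or if a joint passes its speed limit or range.

## Robot

A 7-joint arm with a two-finger parallel gripper is mounted at the origin on the work surface. World frame = base frame: x ahead of the robot, y to its left, z up, the work surface at z = 0. Lengths are in m, angles in rad, forces in N, time in s.
With the tool pointing down it reaches from about 0.35 to 0.9 m from the base axis. Payload 8.1 kg.
Tool frame: the origin (TCP) lies midway between the tips of the shut fingers; the grasp point (between the pads) lies 19 mm behind it (arm.hold_point_z is the z of the grasp point in the tool frame, in m); z points along the fingers, y is the line along which they close (so a half turn about z gives the same grasp; the last joint's range is limited). The gripper opens to 92 mm and grips with 3 to 60 N. Pads are 19 mm wide; open, the fingers measure 130 mm over their backs; the gripper's body (75 mm by 190 mm) begins 47 mm behind the grasp point.
Start: joints at [1.163, 0.434, 0.025, 1.573, -0.012, 1.134, -0.075], TCP at [0.188, -0.596, 0.227] pointing down, gripper open.
Joint ranges: [-2.62, 2.62], [-0.44, 2.09], [-1.27, 1.32], [0.08, 2.57], [-1.32, 4.46], [0.12, 2], [-2.74, 2.74]. Speed limits (rad/s): [2.22, 2.22, 3.01, 3.01, 3.14, 3.14, 3.14].

## Interface

Orientations are given as a rotation vector (axis times angle).
In Python, from cell import arm, get_image, camera_params, job gives the robot as it stands.
- The arm moves only by the tool send_rows, never from a script. Its argument "deltas" is a list of rows, each a list of 3 entries, a list of its own where there are three numbers: the shift along the world's x, y, z in m, then the turn, a rotation vector about the world's x, y, z in rad, then the finger opening in m, from 0 to 0.0918. In form: [[[tx, ty, tz], [ax, ay, az], gripper], ...]. A call has exactly 10 rows; each row shifts and turns the commanded pose from where the row before left it; what a row does not reach is not made up. A row lasts 1/10 s, in which the tool goes at most 50 mm and 8.59 degrees, less where a joint would pass 70% of its speed; a pose out of reach is approached as far as the arm can. A call with a gripper value outside its range is refused whole. The fingers move at their own pace and stop on an object; "force" is the grip in N (left out, the last holds). Time passes only in rows, so rows that do not move let the fingers close, or fill a call up. It gives the time, the measured TCP pose, the force and the opening at its end, in the units of the state.
- arm.observe(): the state, without advancing time (a new reading comes with each control period).
- get_image(name): name is "side" or "top" or "wrist"; returns the picture (420x560x3 uint8, red, green, blue); there is no depth.
- camera_params(name): a dict with "fov_y" (degrees; the focal length in pixels is half the picture's height over the tangent of half this angle, whatever the lens; pixels are square), "cx", "cy" (the principal point, pixels), "rvec" (rotation vector, rad) and "tvec" (3), from world to camera coordinates, as OpenCV has them. Camera axes: x right, y down, z forward; pixel columns grow to the right and rows downward; lengths in m; the calibration is good to about 2 mm. A picture is of the moment at which its call begins: read the wrist's pose just before it. camera_params takes no time and is no camera call; for the wrist camera it gives the pose at the moment of the call.
- job.sign_off(): hands the job in, once; it reports no verdict.
The state is a dict: "clock": time; "joints": joint angles; "dq": joint speeds; "joint_efforts": joint torques, N m; "position": TCP position; "ee_rot": TCP orientation; "force": force on the tool from outside, world axes, zero at the start; "ft_torque": the same for the moment, N m; "width": opening from 0.0 (shut) to 1.0 (fully open).
Only numpy, scipy, OpenCV 4.12 (cv2) and the standard library are available. Lean on these libraries where they do the work, as an engineer would, in place of code of your own. Each camera call takes 0.05 s, during which the arm holds its last target. There are 200 camera calls.

## Working session

There is one attempt and no reset: what is moved stays moved. The work goes in short steps, Python scripts to look and compute and a tool call to move; the robot and the scene stay as the last step left them, time stands still between calls to the robot, and variables do not carry over. Pictures are saved under pics/ and viewed, on a budget of 10 in all, crops included, one or two more only if the job needs it, and the job is handed in when it is done.

Besides the shell and the picture viewer there is one more tool, called as name([rows], argument=value, ...), one row to a line, values as JSON. send_rows: Moves the arm, as the interface text tells. Its arguments: {"type":"object","properties":{"deltas":{"type":"array","items":{"type":"array"}},"force":{"type":"number"}},"required":["deltas"]}

```bash
mkdir -p pics; python3 - <<'E'
from cell import arm,get_image,camera_params
import cv2
print(arm.observe())
for n in("side","top"):
    cv2.imwrite(f"pics/{n}0.png",get_image(n)[:,:,::-1]); print(n,camera_params(n))
E
```

```text
{'clock': 0.0, 'joints': array([ 1.16339534,  0.435205  ,  0.02498643,  1.57411509, -0.01162802,
        1.13400457, -0.07508342]), 'dq': array([ 0.00018541,  0.0001502 , -0.00075104,  0.00064142,  0.0005886 ,
        0.00187469,  0.00021844]), 'joint_efforts': array([-3.78776977e-04, -6.67845297e+01,  9.84746888e-01, -3.14448881e+01,
       -6.05962845e-02,  4.29442304e-02,  1.31697066e-04]), 'position': array([ 0.18735285, -0.59570837,  0.22594934]), 'ee_rot': array([-3.10367165e+00, -4.76574312e-01,  5.69119360e-04]), 'force': array([-0.37136427, -0.03540774,  0.18401829]), 'ft_torque': array([0.01287763, 0.05310975, 0.02511073]), 'width': 0.9998920992468762}
side {'fov_y': 45.14656863452781, 'cx': 273.4888292362171, 'cy': 207.5557339488754, 'rvec': array([ 2.43659407, -0.29615257,  0.11522772]), 'tvec': array([-0.46788338,  0.1746785 ,  1.40264904])}
top {'fov_y': 45.93959542586286, 'cx': 286.27020363644283, 'cy': 206.9213173539937, 'rvec': array([ 2.04161816, -2.17583746,  0.22641294]), 'tvec': array([-0.0050443 ,  0.49277987,  1.60515338])}
```

View pics/side0.png

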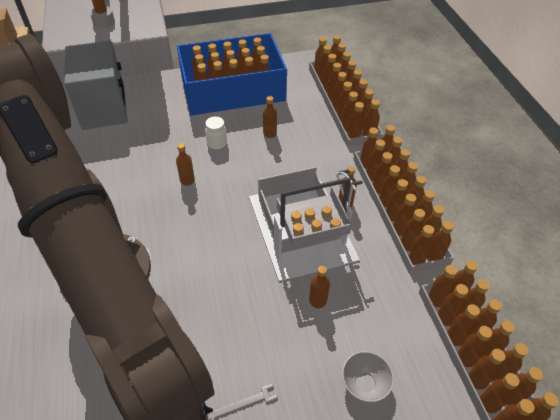

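View pics/top0.png

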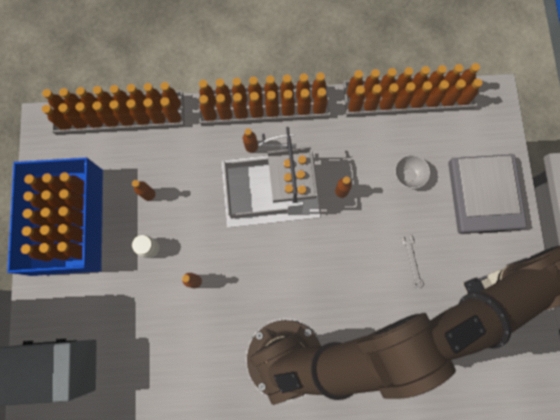

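```bash
python3 - <<'E'
import cv2,numpy as np
a=cv2.imread("pics/side0.png")[155:320,230:400]; b=cv2.imread("pics/top0.png")[115:235,210:370]
a=cv2.resize(a,None,fx=3.6,fy=3.6,interpolation=cv2.INTER_CUBIC); cv2.imwrite("pics/sc.png",a)
b=cv2.resize(b,None,fx=5,fy=5,interpolation=cv2.INTER_CUBIC); cv2.imwrite("pics/tc.png",b)
E
```

```text
(no output)
```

View pics/sc.png

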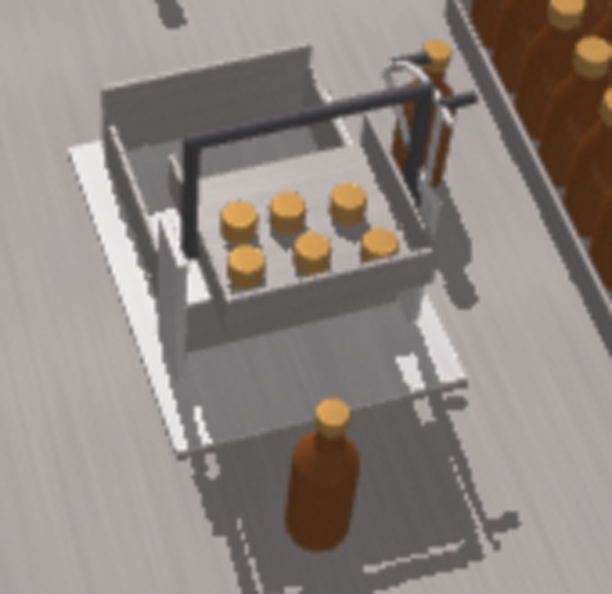

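View pics/tc.png

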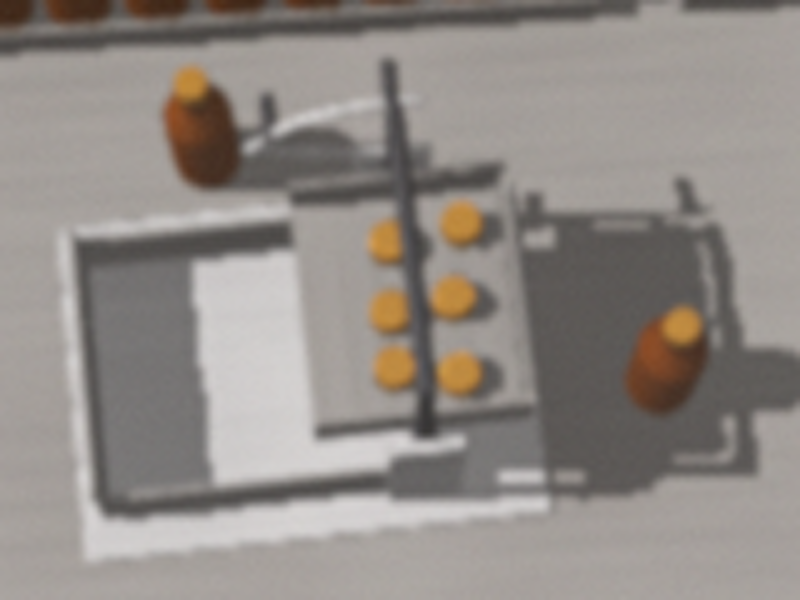

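```bash
cat > h.py <<'E'
import numpy as np,cv2
from cell import camera_params
def cam(n):
    c=camera_params(n); f=210/np.tan(np.radians(c["fov_y"]/2))
    return np.array([[f,0,c["cx"]],[0,f,c["cy"]],[0,0,1]]),cv2.Rodrigues(c["rvec"])[0],np.array(c["tvec"])
def ray(n,p):
    K,R,t=cam(n); return -R.T@t, R.T@np.linalg.solve(K,[p[0],p[1],1])
def plane(n,p,z):
    o,d=ray(n,p); return o+d*(z-o[2])/d[2]
def tri(ps,pt):
    r=[ray("side",ps),ray("top",pt)]
    A=[];b=[]
    for o,d in r:
        d=d/np.linalg.norm(d);M=np.eye(3)-np.outer(d,d);A.append(M);b.append(M@o)
    return np.linalg.lstsq(np.vstack(A),np.hstack(b),rcond=None)[0]
def proj(n,X):
    K,R,t=cam(n); return cv2.projectPoints(np.array(X,float).reshape(-1,3),cv2.Rodrigues(R)[0],t,K,None)[0].reshape(-1,2)
S=lambda u,v:(230+u/3.6-.5+.14,155+v/3.6-.5+.14)
T=lambda u,v:(210+u/5-.4,115+v/5-.4)
E
python3 - <<'E'
from h import *
np.set_printoptions(precision=4,suppress=True)
c=[plane("top",T(*p),.006) for p in((85,558),(549,510))]; s=[plane("side",S(*p),.006) for p in((68,150),(180,457),(467,380))]
print("corners top",c,"side",s)
for a in(c,s):
    d=a[0]-a[1]; print(np.linalg.norm(d),np.degrees(np.arctan2(-d[0],d[1])))
d=s[2]-s[1];print(np.linalg.norm(d),np.degrees(np.arctan2(d[1],d[0])))
print("peg1end",tri(S(475,97),T(388,62)))
yaw=np.arctan2(-(c[0]-c[1])[0],(c[0]-c[1])[1]); ex=np.array([np.cos(yaw),np.sin(yaw),0]); ey=np.array([-ex[1],ex[0],0])
# bar: side end near; top bar line at z=.26
print("bar near side z.26",plane("side",S(192,142),.26),"far",plane("side",S(430,88),.26))
for p in((393,110),(408,240),(420,360),(424,405)): print("bar top z.26",plane("top",T(*p),.26))
for n,f,p in(("b0",T,(190,83)),("b1",T,(683,326))): print(n,plane("top",f(*p),.155))
print("bside",plane("side",S(333,412),.15),plane("side",S(437,48),.15))
E
```

```text
corners top [array([0.4474, 0.1709, 0.006 ]), array([ 0.4604, -0.1479,  0.006 ])] side [array([0.4437, 0.1667, 0.006 ]), array([ 0.4612, -0.1535,  0.006 ]), array([ 0.6966, -0.1395,  0.006 ])]
0.3190391597107495 2.336316272891162
0.32075781118022056 3.1255538994109235
0.23586679416515505 3.4151232082489837
peg1end [ 0.7003 -0.0534  0.2411]
bar near side z.26 [ 0.4889 -0.0628  0.26  ] far [ 0.6637 -0.0536  0.26  ]
bar top z.26 [ 0.6624 -0.0541  0.26  ]
bar top z.26 [ 0.5804 -0.0578  0.26  ]
bar top z.26 [ 0.5064 -0.0601  0.26  ]
bar top z.26 [ 0.4791 -0.0606  0.26  ]
b0 [0.7281 0.0738 0.155 ]
b1 [ 0.5449 -0.2306  0.155 ]
bside [ 0.5468 -0.2281  0.15  ] [0.7307 0.0796 0.15  ]
```

send_rows([
  [[0.0195,0.0269,0.0055],[0,0,-0.0125],0.0918],
  [[0.0195,0.0269,0.0055],[0,0,-0.0125],0.0918],
  [[0.0195,0.0269,0.0055],[0,0,-0.0125],0.0918],
  [[0.0195,0.0269,0.0055],[0,0,-0.0125],0.0918],
  [[0.0195,0.0269,0.0055],[0,0,-0.0125],0.0918],
  [[0.0195,0.0269,0.0055],[0,0,-0.0125],0.0918],
  [[0.0195,0.0269,0.0055],[0,0,-0.0125],0.0918],
  [[0.0195,0.0269,0.0055],[0,0,-0.0125],0.0918],
  [[0.0195,0.0269,0.0055],[0,0,-0.0125],0.0918],
  [[0.0195,0.0269,0.0055],[0,0,-0.0125],0.0918],
])

```text
clock: 1.1
position: [0.3829, -0.3259, 0.2817]
ee_rot: [-3.129, -0.281, 0.001]
force: [0.4, 0.3, 0.2]
width: 0.999
```

send_rows([
  [[0.0195,0.0269,0.0055],[0,0,-0.0125],0.0918],
  [[0.0195,0.0269,0.0055],[0,0,-0.0125],0.0918],
  [[0.0195,0.0269,0.0055],[0,0,-0.0125],0.0918],
  [[0.0195,0.0269,0.0055],[0,0,-0.0125],0.0918],
  [[0.0195,0.0269,0.0055],[0,0,-0.0125],0.0918],
  [[0.0195,0.0269,0.0055],[0,0,-0.0125],0.0918],
  [[0.0195,0.0269,0.0055],[0,0,-0.0125],0.0918],
  [[0.0195,0.0269,0.0055],[0,0,-0.0125],0.0918],
  [[0.0195,0.0269,0.0055],[0,0,-0.0125],0.0918],
  [[0.0195,0.0269,0.0055],[0,0,-0.0125],0.0918],
])

```text
clock: 2.1
position: [0.578, -0.0572, 0.3366]
ee_rot: [3.14, 0.085, -0.001]
force: [-0.1, -0.9, 0.0]
width: 0.999
```

```bash
python3 - <<'E'
from h import *
from cell import arm,get_image
o=arm.observe();print(o["clock"],o["position"],o["ee_rot"],o["force"])
im=get_image("wrist")[:,:,::-1].copy()
for p in([.576,-.058,.26],[.66,-.054,.26],[.49,-.0625,.26]):
    q=proj("wrist",p)[0];print(q);cv2.circle(im,tuple(int(v) for v in q),3,(0,0,255),1)
cv2.imwrite("pics/w1.png",im)
E
```

```text
2.1 [ 0.57795911 -0.05715303  0.33659444] [ 3.14037208e+00  8.47727091e-02 -1.19320020e-03] [-0.08070154 -0.85995683  0.0397294 ]
[284.45126855 229.44969234]
[287.2810024   99.84219446]
[282.64275223 336.99301641]
```

View pics/w1.png

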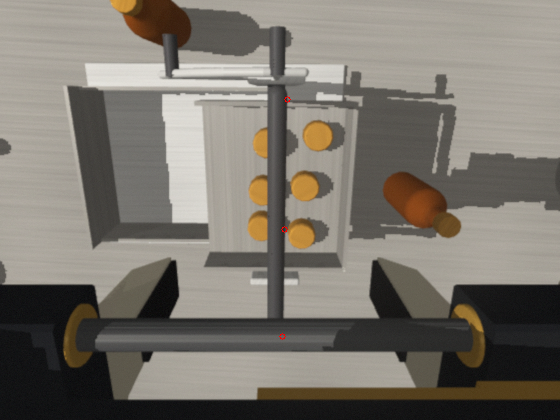

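send_rows([
  [[0,0.002,-0.02],[0,0,0],0.0918],
  [[0,0,-0.02],[0,0,0],0.0918],
  [[0,0,-0.02],[0,0,0],0.0918],
  [[0,0,-0.02],[0,0,0],0.0918],
  [[0,0,-0.0155],[0,0,0],0.0918],
  [[0,0,0],[0,0,0],0.0918],
  [[0,0,0],[0,0,0],0.03],
  [[0,0,0],[0,0,0],0.03],
  [[0,0,0],[0,0,0],0.03],
  [[0,0,0],[0,0,0],0.03],
], force=10)

```text
clock: 3.15
position: [0.5779, -0.0562, 0.242]
ee_rot: [3.14, 0.086, 0.002]
force: [-0.6, 0.1, -0.6]
width: 0.697
```

```bash
python3 - <<'E'
from h import *
from cell import arm,get_image
o=arm.observe();print(o["clock"],o["position"],o["force"],o["width"])
cv2.imwrite("pics/w2.png",get_image("wrist")[:,:,::-1])
E
```

```text
3.15 [ 0.57787802 -0.0562086   0.24196287] [-0.56186425  0.13516692 -0.63467221] 0.6974907600353369
```

View pics/w2.png

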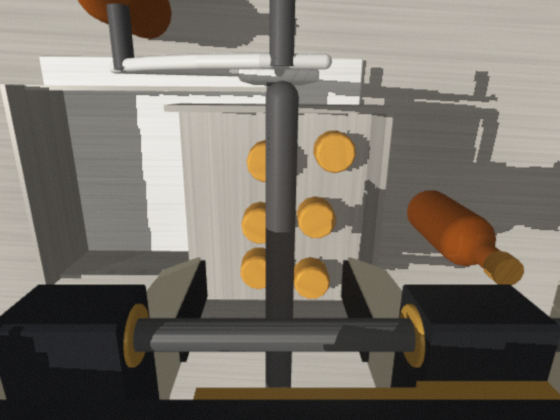

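send_rows([
  [[0,0,0],[0,0,0],0.008],
  [[0,0,0],[0,0,0],0.008],
  [[0,0,0],[0,0,0],0.008],
  [[0,0,0],[0,0,0],0.008],
  [[0,0,0],[0,0,0],0.008],
  [[0,0,0],[0,0,0],0.008],
  [[0,0,0],[0,0,0],0.008],
  [[0,0,0],[0,0,0],0.008],
  [[0,0,0],[0,0,0],0.008],
  [[0,0,0],[0,0,0],0.008],
], force=10)

```text
clock: 4.2
position: [0.5776, -0.0568, 0.2413]
ee_rot: [3.14, 0.085, 0.0]
force: [0.7, -3.6, -0.2]
width: 0.124
```

send_rows([
  [[-0.0003,0.0052,-0.0001],[0,0,0],0.008],
  [[-0.0003,0.0052,-0.0003],[0,0,0],0.008],
  [[-0.0003,0.0052,-0.0006],[0,0,0],0.008],
  [[-0.0003,0.0052,-0.0008],[0,0,0],0.008],
  [[-0.0003,0.0051,-0.001],[0,0,0],0.008],
  [[-0.0003,0.0051,-0.0013],[0,0,0],0.008],
  [[-0.0003,0.005,-0.0015],[0,0,0],0.008],
  [[-0.0003,0.005,-0.0017],[0,0,0],0.008],
  [[-0.0003,0.0049,-0.0019],[0,0,0],0.008],
  [[-0.0003,0.0048,-0.0021],[0,0,0],0.008],
], force=12)

```text
clock: 5.2
position: [0.5749, -0.005, 0.2299]
ee_rot: [-3.14, -0.086, -0.001]
force: [3.8, -3.6, 3.0]
width: 0.126
```

send_rows([
  [[-0.0002,0.0047,-0.0023],[0,0,0],0.008],
  [[-0.0002,0.0046,-0.0025],[0,0,0],0.008],
  [[-0.0002,0.0045,-0.0027],[0,0,0],0.008],
  [[-0.0002,0.0044,-0.0029],[0,0,0],0.008],
  [[-0.0002,0.0042,-0.0031],[0,0,0],0.008],
  [[-0.0002,0.0041,-0.0033],[0,0,0],0.008],
  [[-0.0002,0.0039,-0.0034],[0,0,0],0.008],
  [[-0.0002,0.0038,-0.0036],[0,0,0],0.008],
  [[-0.0002,0.0036,-0.0038],[0,0,0],0.008],
  [[-0.0002,0.0034,-0.004],[0,0,0],0.008],
])

```text
clock: 6.2
position: [0.5725, 0.0359, 0.198]
ee_rot: [3.14, 0.086, -0.0]
force: [4.6, -3.9, 2.8]
width: 0.124
```

```bash
python3 - <<'E'
from h import *
from cell import arm,get_image
o=arm.observe();print(o["clock"],o["position"],o["force"],o["width"])
a=cv2.resize(get_image("side")[155:320,230:400,::-1],None,fx=3.6,fy=3.6,interpolation=cv2.INTER_CUBIC)
b=cv2.resize(get_image("wrist")[:,:,::-1],None,fx=.5,fy=.5)
c=np.zeros((594,800-0,3),np.uint8);a=cv2.resize(a,(500,485));c[:485,:500]=a;c[:210,500:780]=b
t=cv2.resize(get_image("top")[115:235,210:370,::-1],(300,225));c[230:455,500:800]=t
cv2.imwrite("pics/m3.png",c)
E
```

```text
6.2 [0.5724763  0.03587383 0.19800972] [ 4.56829677 -3.86312354  2.77960833] 0.12353152277571795
```

View pics/m3.png

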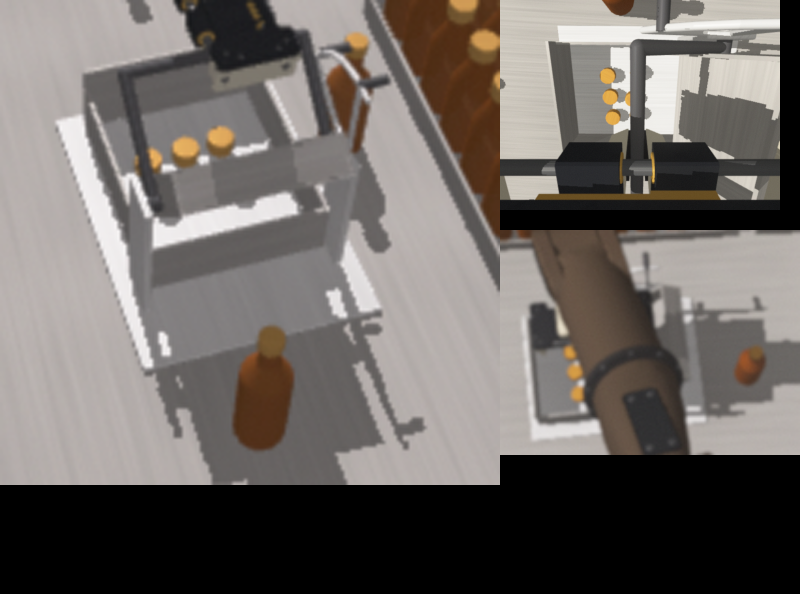

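send_rows([
  [[0,0,0],[0,0,0],0.008],
  [[0,0,0],[0,0,0],0.008],
  [[0,0,0],[0,0,0],0.008],
  [[0,0,0],[0,0,0],0.008],
  [[0,0,0],[0,0,0],0.008],
  [[0,0,0],[0,0,0],0.008],
  [[0,0,0],[0,0,0],0.008],
  [[0,0,0],[0,0,0],0.008],
  [[0,0,0],[0,0,0],0.008],
  [[0,0,0],[0,0,0],0.008],
])

```text
clock: 7.35
position: [0.5724, 0.0364, 0.1975]
ee_rot: [-3.14, -0.087, 0.001]
force: [4.5, -2.2, -3.9]
width: 0.127
```

```bash
python3 - <<'E'
from h import *
from cell import arm,get_image
o=arm.observe();print(o["clock"],o["position"],o["force"],o["width"])
a=cv2.resize(get_image("side")[155:320,230:400,::-1],(400,388),interpolation=cv2.INTER_CUBIC)
b=cv2.resize(get_image("wrist")[:300,:400,::-1],(400,300))
c=np.zeros((390,800,3),np.uint8);c[:388,:400]=a;c[:300,400:]=b
cv2.imwrite("pics/m4.png",c)
E
```

```text
7.35 [0.57241994 0.0364354  0.19747474] [ 4.49694123 -2.1630488  -3.91877002] 0.12705953889144164
```

View pics/m4.png

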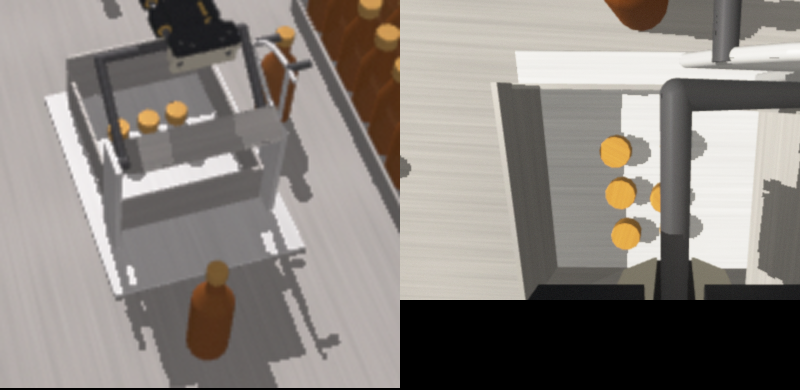

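The second row of caps and its shadows also lie on the tray floor, and the pan looks empty. I'll bring it back level.

send_rows([
  [[0.0002,-0.0034,0.004],[0,0,0],0.008],
  [[0.0002,-0.0036,0.0038],[0,0,0],0.008],
  [[0.0002,-0.0038,0.0036],[0,0,0],0.008],
  [[0.0002,-0.0039,0.0034],[0,0,0],0.008],
  [[0.0002,-0.0041,0.0033],[0,0,0],0.008],
  [[0.0002,-0.0042,0.0031],[0,0,0],0.008],
  [[0.0002,-0.0044,0.0029],[0,0,0],0.008],
  [[0.0002,-0.0045,0.0027],[0,0,0],0.008],
  [[0.0002,-0.0046,0.0025],[0,0,0],0.008],
  [[0.0002,-0.0047,0.0023],[0,0,0],0.008],
])

```text
clock: 8.45
position: [0.5741, -0.0003, 0.2305]
ee_rot: [-3.135, -0.092, 0.0]
force: [-0.6, 8.0, 7.7]
width: 0.128
```

send_rows([
  [[0.0003,-0.0048,0.0021],[0,0,0],0.008],
  [[0.0003,-0.0049,0.0019],[0,0,0],0.008],
  [[0.0003,-0.005,0.0017],[0,0,0],0.008],
  [[0.0003,-0.005,0.0015],[0,0,0],0.008],
  [[0.0003,-0.0051,0.0013],[0,0,0],0.008],
  [[0.0003,-0.0051,0.001],[0,0,0],0.008],
  [[0.0003,-0.0052,0.0008],[0,0,0],0.008],
  [[0.0003,-0.0052,0.0006],[0,0,0],0.008],
  [[0.0003,-0.0052,0.0003],[0,0,0],0.008],
  [[0.0003,-0.0052,0.0001],[0,0,0],0.008],
])

```text
clock: 9.45
position: [0.5769, -0.0529, 0.2424]
ee_rot: [-3.137, -0.09, 0.0]
force: [-4.9, 3.3, 16.0]
width: 0.125
```

send_rows([
  [[0,0,0],[0,0,0],0.008],
  [[0,0,0],[0,0,0],0.008],
  [[0,0,0],[0,0,0],0.06],
  [[0,0,0],[0,0,0],0.06],
  [[0,0,0],[0,0,0],0.06],
  [[0,0,0],[0,0,0],0.06],
  [[0,0,0],[0,0,0],0.06],
  [[0,0,0],[0,0,0],0.06],
  [[0,0,0],[0,0,0],0.06],
  [[0,0,0],[0,0,0],0.06],
])

```text
clock: 10.45
position: [0.5775, -0.0562, 0.2412]
ee_rot: [3.14, 0.086, -0.0]
force: [-0.5, -1.0, -0.2]
width: 0.65
```

send_rows([
  [[0,0,0.02],[0,0,0],0.06],
  [[0,0,0.02],[0,0,0],0.06],
  [[0,0,0.02],[0,0,0],0.06],
  [[0,0,0.02],[0,0,0],0.06],
  [[0,0,0.02],[0,0,0],0.06],
  [[0,0,0.01],[0,0,0],0.06],
  [[0,0,0],[0,0,0],0.06],
  [[0,0,0],[0,0,0],0.06],
  [[0,0,0],[0,0,0],0.06],
  [[0,0,0],[0,0,0],0.06],
])

```text
clock: 11.45
position: [0.5771, -0.0563, 0.3502]
ee_rot: [-3.14, -0.086, 0.003]
force: [-0.8, -1.1, 0.7]
width: 0.654
```

```bash
python3 - <<'E'
from h import *
from cell import arm,get_image
o=arm.observe();print(o["clock"],o["position"],o["force"],o["width"])
a=cv2.resize(get_image("side")[155:320,230:400,::-1],(400,388),interpolation=cv2.INTER_CUBIC)
b=cv2.resize(get_image("wrist")[:,:,::-1],(400,300))
c=np.zeros((390,800,3),np.uint8);c[:388,:400]=a;c[:300,400:]=b
cv2.imwrite("pics/m5.png",c)
E
```

```text
11.45 [ 0.57714517 -0.05627903  0.35021877] [-0.80583121 -1.07345922  0.70144028] 0.6538546796350624
```

View pics/m5.png

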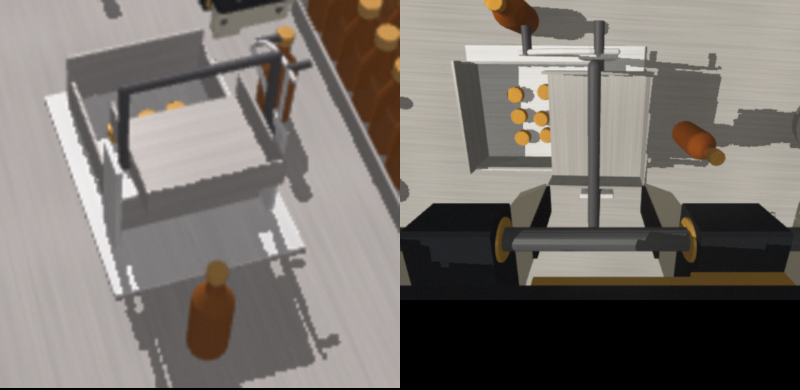

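```bash
python3 - <<'E'
from h import *
from cell import arm,get_image
i0=cv2.imread("pics/side0.png");i1=get_image("side")[:,:,::-1]
for im in(i0,i1):
    g=cv2.cvtColor(im,6).astype(float);y=[];P=[]
    for u in range(290,338,6):
        w=np.clip(100-g[178:204,u],0,None); v=178+(w*np.arange(26)).sum()/w.sum(); P.append(plane("side",(u,v),.26)[1]); y.append(v)
    print(np.round(y,2),np.round(P,4),np.mean(P))
E
```

```text
[188.93 188.12 187.27 186.48 185.28 188.84 184.87 188.51] [-0.0505 -0.0514 -0.0522 -0.0532 -0.0529 -0.0678 -0.0587 -0.0738] -0.05756357113289043
[188.47 187.57 187.07 186.28 184.66 188.14 183.52 188.25] [-0.049  -0.0497 -0.0516 -0.0526 -0.0509 -0.0656 -0.0543 -0.073 ] -0.05581967598028767
```

```bash
python3 -c "
from cell import job
print(job.sign_off())"
```

```text
the job is handed in; nothing more can be done
None
```

I gripped the pan's bar lightly, tipped it along its arc to about 50 degrees, held it there for just over 1 s, brought it back level, released it and lifted clear. I handed the job in at about 11.5 s on the robot's clock. The hand-in reports no verdict.

- **Tip angle:** the tool position at the hold puts the pan at about 51 degrees, and the pictures showed its arm close to the second peg.
- **Caps:** the last wrist picture shows the pan empty and all six caps in the tray. I did not measure their speed, but nothing looked to be moving.
- **Pan level:** the two checks differ slightly. The side view has the bar within 2 mm of its start (about 1 degree). The wrist view has it about 4 mm towards the tray (about 2 degrees). Both are within the 6-degree limit.
- **Bottles and other things:** the two bottles near the stand looked unmoved. I did not check the other bottles, the jar, the spanner or the bowl again afterwards. The tool stayed well above them.
- **Forces:** the highest reading was 16 N, briefly on the way back.

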